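Tip the pail of blocks into the parts tray

ROBOT

A 6-joint arm with a two-finger parallel gripper is mounted at the origin on a cart in front of the work surface, level with it; the furniture and walls round the work are solid. World frame = base frame: x ahead of the robot, y to its left, z up, the work surface at z = 0. Lengths are in m, angles in rad, forces in N, time in s.
With the tool pointing down it reaches from about 0.35 to 0.775 m from the base axis. Payload 7.3 kg.
Tool frame: the origin (TCP) lies on the mounting face of the last link; the fingertips stand 178 mm ahead of it and the grasp point (between the pads) lies 159 mm ahead of it (robot.grip_depth is the distance from the TCP to the grasp point, in m); z points along the fingers, y is the line along which they close (so a half turn about z gives the same grasp; the last joint's range is limited). The gripper opens to 92 mm and grips with 3 to 60 N. Pads are 19 mm wide; open, the fingers measure 130 mm over their backs; the gripper's body (75 mm by 190 mm) begins 47 mm behind the grasp point.
Start: joints at [-1.323, 0.342, 1.524, -0, 1.275, -0.146], TCP at [0.201, -0.485, 0.405] pointing down, gripper open.
Joint ranges: [-2.53, 2.53], [-0.77, 2.02], [0.04, 2.7], [-1, 4.14], [0.28, 2.66], [-3.11, 3.11]. Speed limits (rad/s): [2.57, 2.57, 3.14, 3.14, 3.14, 3.14].

INTERFACE

Orientations are given as [roll, pitch, yaw] about the fixed x, y, z axes, in that order (R = Rz(yaw) Ry(pitch) Rx(roll)).
In Python, from cell import observe, cams, robot, models gives the robot as it stands.
- The arm moves only by the shell command python3 -m jog 'ROWS' [FORCE]. ROWS is JSON, a list of rows, each a list of 3 entries, a list of its own where there are three numbers: the shift along the tool's x, y, z each as a share of 0.4 m, from -1 to 1, then the turn about the tool's z as a share of pi rad, from -1 to 1, then the closure, from 0 (fully open) to 1 (shut). In form: [[[x, y, z], turn, jaw], ...]. A call has 1 to 12 rows; each row is the pose to reach, as a shift and turn from the pose commanded when the call began, along the tool's axes at that moment, turning the shorter way round; what a row does not reach only later rows make up. A row lasts 1/8 s, in which the tool goes at most 62.5 mm and 10.7 degrees, less where a joint would pass 70% of its speed; a pose out of reach is approached as far as the arm can. A call with a number of a shift or a turn outside -1 to 1 is refused whole. A call with a gripper value outside its range is refused whole. The fingers move at their own pace and stop on an object; FORCE is the grip in N (left out, the last holds). Time passes only in rows, so rows that repeat a pose let the fingers close. It gives the time, the measured TCP pose, the force, the opening and the grip force at its end, in the units of the state.
- observe(): the state, without advancing time (a new reading comes with each control period).
- cams.read_camera(name): name is "side" or "top" or "wrist"; returns the picture (480x640x3 uint8, red, green, blue); there is no depth.
- cams.camera_model(name): a dict with "camera_matrix" (3x3 intrinsics, pixels), "pose" (4x4, takes a point from camera to world coordinates). Camera axes: x right, y down, z forward; pixel columns grow to the right and rows downward; lengths in m; the calibration is good to about 2 mm. A picture is of the moment at which its call begins: read the wrist's pose just before it. camera_model takes no time and is no camera call; for the wrist camera it gives the pose at the moment of the call.
- robot.hand_in(): hands the job in; it is judged then, once.
Trained networks look in the newest picture that a camera, given by its name, has taken for a name from the list of things; names that differ only in an ending like _2 or _b are one class to them, and where a whole thing is asked for, a point or a joint stands for the part that bears it (a point fixed in the world has none). Each returns a list of dicts, best first, with "confidence" (0 to 1); they miss things now and then, are a little off and sometimes report something else, mostly with a low value. They report only what shows in the picture. A call takes as long as a camera call.
- models.find_in(target, camera): "position" ([x, y, z] in m, in world coordinates, good to about 4 mm: the middle of the surface that is visible of it).
- models.pinpoint(target, camera): "position" ([x, y, z] in m, in world coordinates, good to about 4 mm: a listed point, or the origin of a listed thing).
The state is a dict: "time": time; "qpos": joint angles; "qvel": joint speeds; "joint_efforts": joint torques, N m; "tool_pos": TCP position; "tool_rot": TCP orientation; "contact_force": force on the tool from outside, world axes, zero at the start; "torque": the same for the moment, N m; "opening": finger opening in m; "grip_force": force on a finger pad.
Only numpy, scipy, OpenCV 4.12 (cv2) and the standard library are available. Lean on these libraries where they do the work, as an engineer would, in place of code of your own. Each camera call takes 0.05 s, during which the arm holds its last target. There are 200 camera calls.

TASK

Lift the small scoop-fronted pail by its bail and stand it upright and flat on the raised step of the tray stand, between the side rails and close behind the low toe lip, spout toward the tray, and let go. Then take it by the bar at its bottom rim and tip it well past lying on its side, so that all three steel setting blocks slide out into the tray; then stand the empty pail upright in the same place on the step and let go. Leave the oilstone, the spirit level and the tape measure where they are.

Things in the scene. Friction and masses are not known exactly. Their poses are not given: they have to be found in the camera images.
- pail: Open sheet-steel pail. Origin: centre of its base's underside; +x to the spout, z up. Base x -50..50, y -45..45 mm, floor 4, walls 3 thick, rim at z 80. Outside of rear wall leans from x -50 (base) to -30 (rim); spout wall flares from x 50 (base) to 96 (rim). Bail ears at x 0, z 66; 112 wide over bail. Starts standing on the 2 mm cloth, blocks inside; 0.75 kg in all, its own 0.32 kg varies 20%.
- tip_bar: Bar at the pail's bottom rim: steel, 10 mm in diameter, 72 long along the pail's y, fixed to the pail by an 8 mm arm at each end. Origin: its middle, at (-98, 0, 12) mm in the pail's frame; axes as the pail's. 43 mm clear between bar and rear wall; on the step it overhangs free, 72 mm above the worktop. Gripped lightly across, the pail can turn about it and swings spout-down when lifted.
- bail: Wire bail of the pail. Origin: on its hinge line, (0, 0, 66) mm in the pail's frame; y along the hinge, z from hinge to hand grip. Swings about y up to 1.2 rad forward or backward of upright; friction of 0.045 N m holds it where it is left relative to the pail.
- bail_grip (a point): Middle of the bail's hand grip: a wooden sleeve 14 mm in diameter, 76 mm long along the pail's y, 80 mm from the hinge line; 146 mm above the pail's underside when the bail is upright. Axes as the bail's. Starts up to 0.35 rad off upright.
- tray_stand: Fixed grey stand: raised step, then open tray. Origin: on the worktop under the line where they meet, mid-width; +x from step to tray. Step: x -95..0 mm, top z 60, open behind; toe lip x 0..5 to z 65; side rails' inner faces y +-56, to z 71. Tray inside: x 5..196, y +-81, floor z 4, walls to z 45. The pail belongs with base centre at x -60, y 0, its x along the stand's x, rear overhanging 15.
- long_block: Ground steel setting block 40x22x22 mm, 0.15 kg, with a small hole in one face; origin at the centre of its underside, length along x. Starts lying in the pail.
- short_block_1: Ground steel setting block 34x20x20 mm, 0.1 kg, with a small hole in one face; origin at the centre of its underside, length along x. One of two alike; starts lying in the pail.
- short_block_2: Ground steel setting block 34x20x20 mm, 0.1 kg, with a small hole in one face; origin at the centre of its underside, length along x. One of two alike; starts lying in the pail.
- oilstone: Bystander: grey oilstone 30x105x20 mm lying on the worktop, origin at the centre of its underside, length along y.
- spirit_vial: Bystander: small grey spirit level with a yellow vial, 16x82x12 mm, lying flat, origin at the centre of the underside, length along y.
- tape_measure: Bystander: light grey pocket tape measure 44x57x33 mm, origin at the centre of the underside.

How it is judged:
By the outcome, as a careful person would: the job done as asked, in the order asked, and still so for the second after the job is handed in, with the robot touching nothing.
It also fails if it takes over 72 s, if anything falls off the work surface, if the arm or the gripper's body presses on something with over 40 N, if the wrist force passes 120 N, or if a joint passes its speed limit or range.

## Working session

There is one attempt and no reset: what is moved stays moved. The work goes in short steps, Python scripts to look and compute and a shell command to move; the robot and the scene stay as the last step left them, time stands still between calls to the robot, and variables do not carry over. Pictures are saved under pics/ and viewed, at most 16 in all, crops included, and the job is handed in when it is done.

```bash
ls; mkdir -p pics
cat > h.py <<'E'
import numpy as np, cv2
from cell import observe, cams, robot, models
def shot(n,f):
    im=cams.read_camera(n); cv2.imwrite('pics/'+f,im[:,:,::-1]); return im
def show(names,cam,fn='pinpoint'):
    for t in names:
        r=getattr(models,fn)(t,cam)
        print(cam,fn,t,[(np.round(d['position'],4).tolist(),round(d['confidence'],2)) for d in r[:3]])
E
python3 - <<'E'
from h import *
s=observe();print(s)
for c in('top','side'):
    shot(c,c+'0.png')
    show(['pail','tip_bar','bail','bail_grip','tray_stand','long_block','short_block_1','oilstone','spirit_vial','tape_measure'],c)
    print(cams.camera_model(c))
E
```

```text
pics
{'time': 0.0, 'qpos': array([-1.32295538e+00,  3.42706475e-01,  1.52503750e+00, -3.52300929e-06,
        1.27537530e+00, -1.45986942e-01]), 'qvel': array([-9.08338595e-04,  3.50855716e-04,  6.00769225e-04,  8.79438409e-04,
        1.12866745e-03,  3.65211494e-05]), 'joint_efforts': array([ 2.50297953e-04, -4.31242669e+01, -2.44224358e+01,  7.16382475e-02,
        5.60106570e-02, -1.31319239e-04]), 'tool_pos': array([ 0.20144765, -0.48466042,  0.40404603]), 'tool_rot': array([-3.14008177e+00, -2.18744011e-04,  3.93828754e-01]), 'contact_force': array([ 0.50009839,  0.33934319, -0.68904462]), 'torque': array([-0.06030618,  0.05783054, -0.05201641]), 'grip_force': 0.0, 'opening': 0.09196070400930396}
top pinpoint pail [([0.5118, -0.3437, -0.0014], 0.68)]
top pinpoint tip_bar [([0.482, -0.44, 0.0145], 0.65)]
top pinpoint bail [([0.5112, -0.3449, 0.0652], 0.67)]
top pinpoint bail_grip [([0.5256, -0.3268, 0.1423], 0.66)]
top pinpoint tray_stand [([0.6219, 0.0134, -0.0006], 0.94)]
top pinpoint long_block [([0.5325, -0.3279, 0.0051], 0.58)]
top pinpoint short_block_1 [([0.5245, -0.3752,
[... 1085 characters left out ...]
npoint short_block_1 [([0.5299, -0.3731, 0.0089], 0.51), ([0.4887, -0.3594, 0.0068], 0.42)]
side pinpoint oilstone [([0.3827, -0.1321, 0.0024], 0.9)]
side pinpoint spirit_vial [([0.5096, 0.4127, 0.0015], 0.53)]
side pinpoint tape_measure [([0.6878, -0.1973, 0.0021], 0.65)]
{'camera_matrix': array([[592.3327343 ,   0.        , 309.6743198 ],
       [  0.        , 592.3327343 , 239.74311004],
       [  0.        ,   0.        ,   1.        ]]), 'pose': array([[-0.98551713,  0.1094887 , -0.12949216,  0.75049916],
       [ 0.16870239,  0.71044235, -0.68323581,  1.09315291],
       [ 0.01719011, -0.69518623, -0.7186241 ,  1.29306316],
       [ 0.        ,  0.        ,  0.        ,  1.        ]])}
```

View pics/top0.png

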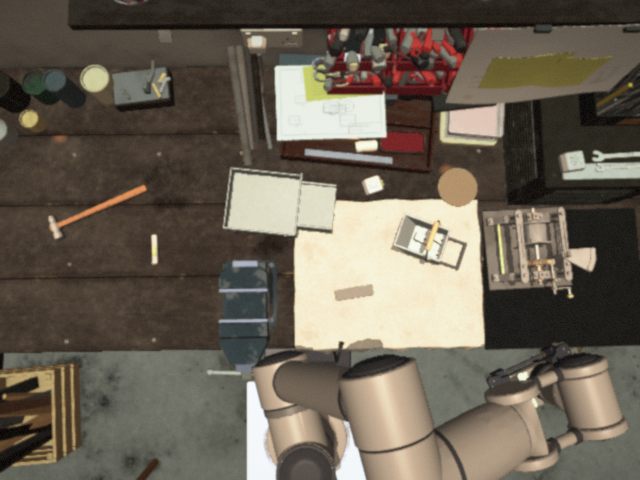

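View pics/side0.png

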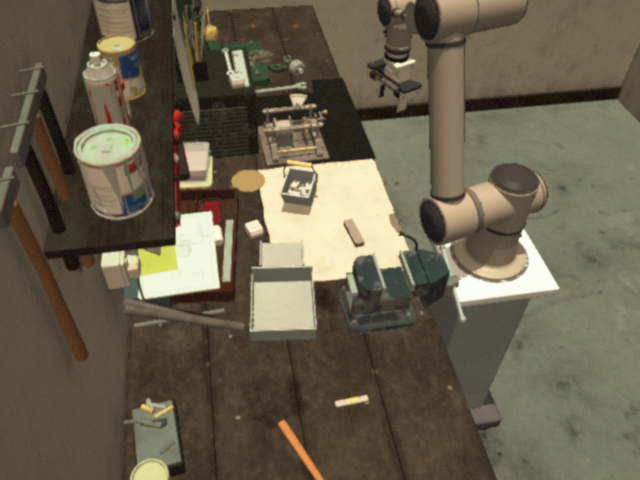

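The views show the pail at top px (430,240), with its bar to the lower right, and the stand at (280,203), with the step on its right and the tray toward +y. I need enlarged crops to get the yaws and to see which way the gripper body is oriented.

Run:
```python
import cv2,numpy as np
t=cv2.imread('pics/top0.png');s=cv2.imread('pics/side0.png')
a=cv2.resize(t[155:255,210:343],(400,300),interpolation=cv2.INTER_CUBIC)
b=cv2.resize(t[200:280,385:492],(400,300),interpolation=cv2.INTER_CUBIC)
c=cv2.resize(s[40:130,340:460],(400,300),interpolation=cv2.INTER_CUBIC)
d=cv2.resize(s[150:225,250:350],(400,300),interpolation=cv2.INTER_CUBIC)
cv2.imwrite('pics/comp.png',np.vstack([np.hstack([a,b]),np.hstack([c,d])]))
```

```text
(no output)
```

View pics/comp.png

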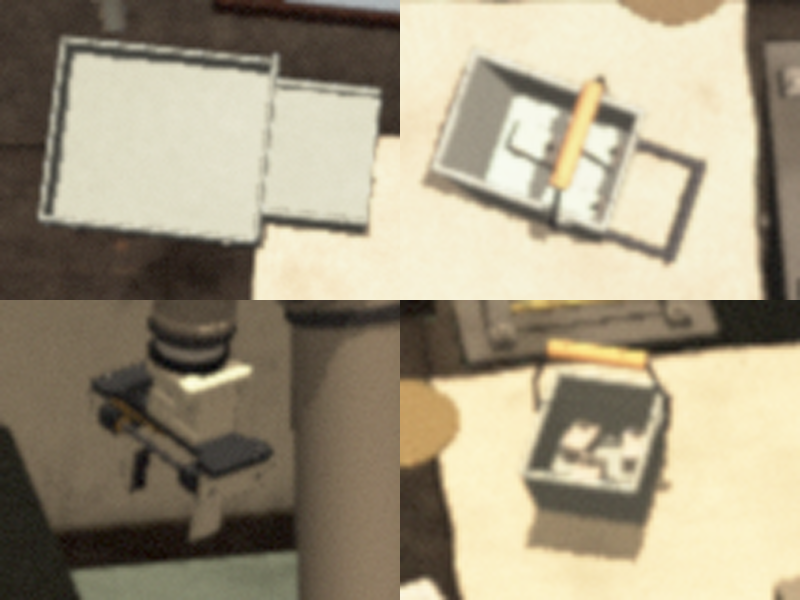

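The side crop shows the gripper body's 190 mm runs along the closing line. In the top crops, the tray and step corners and the pail's rim and bar corners are clear enough to fit the poses.

```bash
cat > fit.py <<'E'
from h import *
from scipy.optimize import least_squares
m=cams.camera_model('top');K=m['camera_matrix'];P=m['pose'];Ri=P[:3,:3].T
def proj(X): 
    c=(X-P[:3,3])@Ri.T; return (c@K.T)[:,:2]/c[:,2:]
def W(p,M,z0=0):
    c,s=np.cos(p[2]),np.sin(p[2]); return M@np.array([[c,s,0],[-s,c,0],[0,0,1]])+[p[0],p[1],z0]
def fit(M,uv,p0,z0=0):
    M=np.array(M)/1000.;r=least_squares(lambda p:(proj(W(p,M,z0))-uv).ravel(),p0,loss='soft_l1')
    print(np.round(r.x,4),'deg',np.degrees(r.x[2]).round(2),'res',np.round((proj(W(r.x,M,z0))-uv),1).tolist());return r.x
E
python3 - <<'E'
from fit import *
a=lambda q:np.array(q)/(400/133,3.)+(210,155)
b=lambda q:np.array(q)*(107/400,80/300)+(385,200)
fit([[200,85,45],[200,-85,45],[3,-85,45],[-95,60,71],[-95,-60,71]],a([[62,38],[42,220],[258,243],[380,92],[367,230]])[[0,1,2,3,4]] if 0 else a([[42,220],[62,38],[275,60],[367,230],[380,92]]),[.62,.01,1.5])
fit([[96,45,80],[96,-45,80],[-30,45,80],[-30,-45,80],[-98,40,14],[-98,-40,14]],b([[33,165],[75,50],[205,232],[238,110],[272,260],[302,160]]),[.51,-.34,1.27],.002)
E
```

```text
[0.6225 0.0112 1.45  ] deg 83.08 res [[-1.2, 0.2], [0.0, -0.0], [0.3, 0.3], [0.1, -1.8], [0.4, 0.4]]
[ 0.516  -0.3445  1.2078] deg 69.2 res [[0.3, 0.9], [-0.0, -0.0], [-0.7, -0.7], [1.1, 0.1], [-0.7, 0.1], [0.2, -0.3]]
```

```bash
cat >> h.py <<'E'
from scipy.spatial.transform import Rotation as Ro
def rows(pos,yawdeg,cmd=None):
    "shift/turn shares from present pose to TCP pos (world), yaw of tool (mod 180)"
    s=observe();p,R=(s['tool_pos'],Ro.from_euler('xyz',s['tool_rot']))
    d=R.inv().apply(np.array(pos)-p)/.4
    y=np.degrees(np.arctan2(*R.as_matrix()[[1,0],0])); t=-((yawdeg-y+90)%180-90)
    print('yaw',round(y,2),'shift',np.round(d,4).tolist(),'turn',round(t/180,4),'mm',np.round(np.linalg.norm(d)*400),'pos',np.round(p,4))
def st():
    s=observe();print('t',round(s['time'],2),np.round(s['tool_pos'],4),np.round(np.degrees(s['tool_rot']),2),'F',np.round(s['contact_force'],1),'open',round(s['opening'],4),'grip',round(s['grip_force'],1))
E
python3 -c "
from h import *
rows([.522,-.327,.385],-19.5)"
```

```text
yaw 22.56 shift [0.8914, -0.0569, 0.0494] turn 0.2337 mm 358.0 pos [ 0.2015 -0.4848  0.4047]
```

```bash
python3 -m jog '[[[0.2,-0.01,0.01],0.05,0],[[0.4,-0.03,0.02],0.1,0],[[0.6,-0.04,0.03],0.15,0],[[0.8,-0.05,0.04],0.2,0],[[0.891,-0.057,0.049],0.234,0],[[0.891,-0.057,0.049],0.234,0],[[0.891,-0.057,0.049],0.234,0],[[0.891,-0.057,0.049],0.234,0],[[0.891,-0.057,0.049],0.234,0]]'
python3 - <<'E'
from h import *
st(); print(cams.camera_model('wrist'))
shot('wrist','w1.png'); show(['pail','tip_bar','bail','bail_grip'],'wrist')
show(['pail','tip_bar','bail','bail_grip','tray_stand'],'side')
E
```

```text
time: 2.22
tool_pos: [0.5208, -0.3279, 0.3854]
tool_rot: [3.141, -0.0, -0.343]
contact_force: [-0.6, -0.7, 0.2]
opening: 0.0919
grip_force: 0.0
t 2.23 [ 0.5208 -0.3279  0.3854] [179.98  -0.   -19.65] F [-0.6 -0.7  0.2] open 0.0919 grip 0.0
{'camera_matrix': array([[344.20724225,   0.        , 319.29632855],
       [  0.        , 344.20724225, 243.30807402],
       [  0.        ,   0.        ,   1.        ]]), 'pose': array([[-3.38634545e-01, -9.03718571e-01, -2.61953028e-01,
         5.91380643e-01],
       [-9.40917980e-01,  3.25242538e-01,  9.42902262e-02,
        -3.53026487e-01],
       [-1.35607628e-05,  2.78406242e-01, -9.60463411e-01,
         3.64680996e-01],
       [ 0.00000000e+00,  0.00000000e+00,  0.00000000e+00,
         1.00000000e+00]])}
wrist pinpoint pail [([0.5178, -0.338, 0.0006], 0.68)]
wrist pinpoint tip_bar [([0.4741, -0.4398, 0.0111], 0.57), ([0.5262, -0.377, 0.0068], 0.44)]
wrist pinpoint bail [([0.514, -0.3437, 0.0674], 0.93), ([0.5164, -0.3376, -0.0006], 0.31)]
wrist pinpoint bail_grip [([0.5245, -0.322, 0.143], 0.85)]
side pinpoint pail [([0.5143, -0.3434, -0.0001], 0.97)]
side pinpoint tip_bar []
side pinpoint bail [([0.516, -0.3421, 0.0702], 0.56)]
side pinpoint bail_grip [([0.5203, -0.3267, 0.1429], 0.56)]
side pinpoint tray_stand [([0.6216, 0.0087, -0.0052], 0.76)]
```

View pics/w1.png

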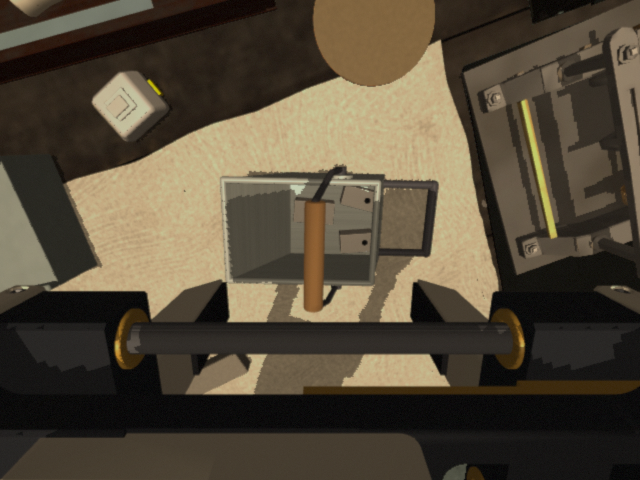

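The wrist view shows the pail rim corners at (222,178), (228,283), (382,180) and (378,286), the bar at (437,183)–(432,256), and the orange grip from (316,202) to (313,310). I'll fit the pose from these.

Run:
```python
import fit; from fit import *
m=cams.camera_model('wrist');fit.K=m['camera_matrix'];fit.P=m['pose'];fit.Ri=m['pose'][:3,:3].T
p=fit.fit([[96,45,80],[96,-45,80],[-30,45,80],[-30,-45,80],[-98,40,14],[-98,-40,14]],np.array([[228,283],[222,178],[378,286],[382,180],[432,256],[437,183]]),[.51,-.34,1.27],.002)
# grip: lean angle + yaw check
for a in(.1,.15,.2,.25,.3,.35):
    M=np.array([[80*np.sin(a),38,66+80*np.cos(a)],[80*np.sin(a),-38,66+80*np.cos(a)]])/1000
    print(a,proj(W(p,M,.002)).round(1).tolist() if 0 else fit.proj(W(p,M,.002)).round(1).tolist(), W(p,M,.002).mean(0).round(4))
```

```text
Traceback (most recent call last):
AttributeError: 'function' object has no attribute 'fit'
```

Run:
```python
import fit as F; import numpy as np; from h import *
m=cams.camera_model('wrist');F.K=m['camera_matrix'];F.P=m['pose'];F.Ri=m['pose'][:3,:3].T
p=F.fit([[96,45,80],[96,-45,80],[-30,45,80],[-30,-45,80],[-98,40,14],[-98,-40,14]],np.array([[228,283],[222,178],[378,286],[382,180],[432,256],[437,183]]),[.51,-.34,1.27],.002)
for a in(.1,.15,.2,.25,.3,.35):
    M=np.array([[80*np.sin(a),38,66+80*np.cos(a)],[80*np.sin(a),-38,66+80*np.cos(a)]])/1000
    print(a,F.proj(F.W(p,M,.002)).round(1).tolist(), F.W(p,M,.002).mean(0).round(4))
```

```text
[ 0.5161 -0.3455  1.2113] deg 69.4 res [[4.1, -0.9], [3.9, 1.0], [-3.4, -1.8], [-0.7, 1.4], [-2.9, 0.5], [0.4, -2.4]]
0.1 [[335.2, 311.1], [338.6, 202.5]] [ 0.5189 -0.3381  0.1476]
0.15 [[329.4, 310.7], [332.3, 202.3]] [ 0.5203 -0.3343  0.1471]
0.2 [[323.8, 310.1], [326.1, 202.0]] [ 0.5217 -0.3307  0.1464]
0.25 [[318.2, 309.4], [319.9, 201.7]] [ 0.523  -0.327   0.1455]
0.3 [[312.7, 308.7], [314.0, 201.4]] [ 0.5244 -0.3234  0.1444]
0.35 [[307.4, 307.7], [308.1, 200.9]] [ 0.5257 -0.3199  0.1431]
```

```bash
python3 -c "
from h import *
rows([.5236,-.3255,.303],-20.6)"
```

```text
yaw -19.56 shift [0.003, -0.0053, 0.2055] turn 0.0058 mm 82.0 pos [ 0.5218 -0.3271  0.3852]
```

```bash
python3 -m jog '[[[0.003,-0.005,0.1],0.006,0],[[0.003,-0.005,0.206],0.006,0],[[0.003,-0.005,0.206],0.006,0],[[0.003,-0.005,0.206],0.006,0],[[0.003,-0.005,0.206],0.006,0.7],[[0.003,-0.005,0.206],0.006,1],[[0.003,-0.005,0.206],0.006,1],[[0.003,-0.005,0.206],0.006,1],[[0.003,-0.005,0.206],0.006,1],[[0.003,-0.005,0.206],0.006,1],[[0.003,-0.005,0.206],0.006,1],[[0.003,-0.005,0.206],0.006,1]]' 12
python3 - <<'E'
from h import *
st(); shot('wrist','w2.png'); show(['pail','bail','bail_grip'],'wrist')
# upright: grip over hinge; arc from lean .27 to 0, pail yaw 69.4
d=np.array([np.cos(np.radians(69.4)),np.sin(np.radians(69.4)),0]);p=observe()['tool_pos']
rows(p-.08*np.sin(.27)*d+[0,0,.08*(1-np.cos(.27))],-20.6)
E
```

```text
time: 4.22
tool_pos: [0.5236, -0.3255, 0.3027]
tool_rot: [3.142, 0.0, -0.36]
contact_force: [-0.3, 0.0, 0.4]
opening: 0.0163
grip_force: 0.0
t 4.22 [ 0.5236 -0.3255  0.3027] [180.     0.   -20.64] F [-0.3  0.   0.4] open 0.0163 grip 0.0
wrist pinpoint pail [([0.5182, -0.3409, -0.0002], 0.75)]
wrist pinpoint bail []
wrist pinpoint bail_grip [([0.5243, -0.3204, 0.1466], 0.8)]
yaw -20.63 shift [0.0, 0.0533, -0.0072] turn -0.0002 mm 22.0 pos [ 0.5237 -0.3255  0.3027]
```

```bash
python3 -m jog '[[[0,0,0],0,1],[[0,0,0],0,1],[[0,0,0],0,1],[[0,0.014,-0.003],0,1],[[0,0.027,-0.005],0,1],[[0,0.04,-0.007],0,1],[[0,0.053,-0.007],0,1],[[0,0.053,-0.007],0,1],[[0,0.053,-0.007],0,1]]' 15
python3 - <<'E'
from h import *
st(); shot('wrist','w3.png'); show(['pail','bail','bail_grip','tip_bar'],'wrist')
E
```

```text
time: 5.55
tool_pos: [0.516, -0.3457, 0.3056]
tool_rot: [3.141, 0.0, -0.36]
contact_force: [-1.5, 0.5, 2.9]
opening: 0.0135
grip_force: 15.0
t 5.55 [ 0.516  -0.3457  0.3056] [179.96   0.   -20.65] F [-1.5  0.5  2.9] open 0.0135 grip 15.0
wrist pinpoint pail []
wrist pinpoint bail []
wrist pinpoint bail_grip [([0.5135, -0.3427, 0.1454], 0.56)]
wrist pinpoint tip_bar [([0.4767, -0.4395, 0.0092], 0.64)]
```

View pics/w3.png

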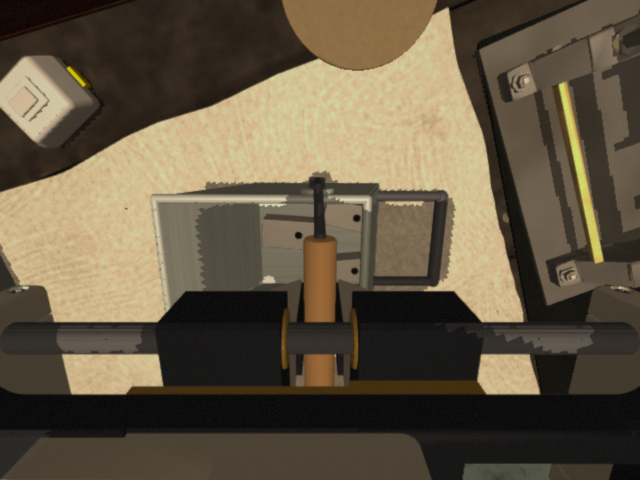

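```bash
python3 -m jog '[[[0,0,0],0,1],[[0,0,-0.02],0,1],[[0,0,-0.06],0,1],[[0,0,-0.12],0,1],[[0,0,-0.18],0,1],[[0,0,-0.23],0,1],[[0,0,-0.25],0,1],[[0,0,-0.25],0,1],[[0,0,-0.25],0,1]]' 30
python3 - <<'E'
from h import *
st(); shot('side','s3.png'); show(['pail','bail','bail_grip','tip_bar','tray_stand'],'side')
rows([.6153,-.0486,.42],-6.9)
E
```

```text
time: 6.92
tool_pos: [0.516, -0.3452, 0.4044]
tool_rot: [-3.141, 0.002, -0.36]
contact_force: [-1.2, -0.4, -9.3]
opening: 0.0129
grip_force: 30.0
t 6.92 [ 0.516  -0.3452  0.4044] [-1.7996e+02  1.2000e-01 -2.0640e+01] F [-1.2 -0.4 -9.3] open 0.0129 grip 30.0
side pinpoint pail [([0.515, -0.3445, 0.1001], 0.77)]
side pinpoint bail []
side pinpoint bail_grip [([0.5075, -0.3471, 0.2464], 0.43)]
side pinpoint tip_bar []
side pinpoint tray_stand [([0.6235, 0.0097, -0.0034], 0.63)]
yaw -20.64 shift [-0.0296, -0.7817, -0.0371] turn -0.0763 mm 313.0 pos [ 0.5162 -0.3454  0.4051]
```

Lifted, with the pail base at about z 0.10. Next I'll carry it over the step.

```bash
python3 -m jog '[[[0,-0.02,-0.02],0,1],[[0,-0.07,-0.037],-0.007,1],[[-0.005,-0.15,-0.037],-0.015,1],[[-0.01,-0.25,-0.037],-0.025,1],[[-0.014,-0.35,-0.037],-0.035,1],[[-0.018,-0.45,-0.037],-0.045,1],[[-0.022,-0.55,-0.037],-0.055,1],[[-0.025,-0.64,-0.037],-0.065,1],[[-0.028,-0.71,-0.037],-0.073,1],[[-0.03,-0.755,-0.037],-0.076,1],[[-0.03,-0.775,-0.037],-0.076,1],[[-0.03,-0.782,-0.037],-0.076,1]]'
python3 - <<'E'
from h import *
st(); shot('wrist','w4.png'); shot('top','t4.png'); shot('side','s4.png')
for c in('wrist','top','side'): show(['pail','tip_bar','tray_stand'],c)
w=cv2.imread('pics/w4.png');t=cv2.imread('pics/t4.png');s=cv2.imread('pics/s4.png')
f=lambda i:cv2.resize(i,(400,300),interpolation=cv2.INTER_CUBIC)
cv2.imwrite('pics/c4.png',np.vstack([np.hstack([f(w),f(t[155:255,230:363])]),np.hstack([f(s[60:360,150:550]),f(s[200:350,200:400])])]))
E
```

```text
time: 8.72
tool_pos: [0.6152, -0.0483, 0.4204]
tool_rot: [3.141, -0.0, -0.121]
contact_force: [0.2, -0.8, -8.1]
opening: 0.0134
grip_force: 30.0
t 8.72 [ 0.6152 -0.0483  0.4204] [179.97  -0.    -6.96] F [ 0.2 -0.8 -8.1] open 0.0134 grip 30.0
wrist pinpoint pail [([0.6163, -0.0441, 0.1159], 0.69), ([0.6278, -0.0284, 0.1215], 0.38)]
wrist pinpoint tip_bar [([0.5983, -0.1472, 0.124], 0.68)]
wrist pinpoint tray_stand []
top pinpoint pail [([0.6139, -0.0443, 0.1168], 0.65)]
top pinpoint tip_bar [([0.6034, -0.1426, 0.1277], 0.54)]
top pinpoint tray_stand [([0.6225, 0.0124, 0.0024], 0.7)]
side pinpoint pail [([0.6154, -0.0478, 0.1202], 0.61)]
side pinpoint tip_bar []
side pinpoint tray_stand [([0.6276, 0.0097, -0.0018], 0.87), ([0.6852, -0.1951, -0.0008], 0.61)]
```

View pics/c4.png

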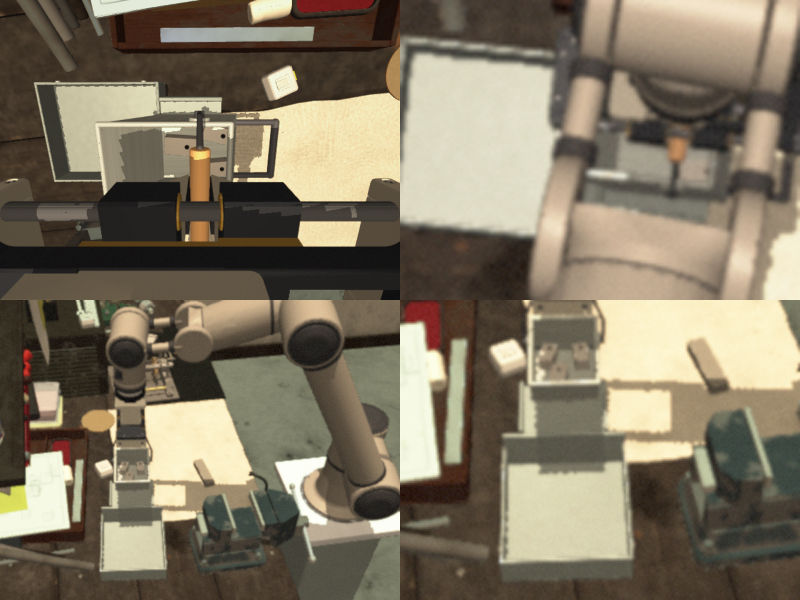

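The pail hangs level and parallel to the stand, centred between the rails. I'll lower it now.

```bash
python3 -m jog '[[[0,0,0.03],0,1],[[0,0,0.07],0,1],[[0,0,0.1],0,1],[[0,0,0.12],0,1],[[0,0,0.13],0,1],[[0,0,0.136],0,1],[[0,0,0.14],0,1],[[0,0,0.142],0,1],[[0,0,0.142],0,1]]'
python3 - <<'E'
from h import *
st(); shot('wrist','w5.png'); shot('side','s5.png')
for c in('wrist','side'): show(['pail','tip_bar','tray_stand','bail_grip'],c)
E
```

```text
time: 10.45
tool_pos: [0.6153, -0.0483, 0.3643]
tool_rot: [-3.141, -0.001, -0.121]
contact_force: [0.1, 1.3, -3.9]
opening: 0.013
grip_force: 30.0
t 10.45 [ 0.6153 -0.0483  0.3643] [-1.7999e+02 -8.0000e-02 -6.9500e+00] F [ 0.1  1.3 -3.9] open 0.013 grip 30.0
wrist pinpoint pail [([0.6156, -0.0438, 0.0595], 0.92)]
wrist pinpoint tip_bar [([0.597, -0.1444, 0.0671], 0.89)]
wrist pinpoint tray_stand [([0.6131, -0.0448, 0.1314], 0.48)]
wrist pinpoint bail_grip [([0.6179, -0.0426, 0.2007], 0.77)]
side pinpoint pail [([0.6182, -0.0441, 0.0624], 0.65)]
side pinpoint tip_bar [([0.6239, 0.0072, -0.0007], 0.41)]
side pinpoint tray_stand [([0.6224, 0.0083, -0.0004], 0.82)]
side pinpoint bail_grip []
```

```bash
python3 -m jog '[[[0,0,0.003],0,1],[[0,0,0.005],0,1],[[0,0,0.005],0,1],[[0,-0.015,0.006],0,1],[[0,-0.03,0.007],0,1],[[0,-0.045,0.01],0,1],[[0,-0.059,0.014],0,1],[[0,-0.073,0.019],0,1],[[0,-0.087,0.025],0,1],[[0,-0.1,0.032],0,1],[[0,-0.113,0.04],0,1],[[0,-0.113,0.04],0,1]]' 10
python3 - <<'E'
from h import *
st(); shot('wrist','w6.png'); shot('side','s6.png')
for c in('wrist','side'): show(['pail','tip_bar','bail_grip'],c)
E
```

```text
time: 12.45
tool_pos: [0.6208, -0.0031, 0.3469]
tool_rot: [-3.141, 0.0, -0.121]
contact_force: [1.8, 1.2, 0.2]
opening: 0.0137
grip_force: 10.0
t 12.45 [ 0.6208 -0.0031  0.3469] [-1.7999e+02  2.0000e-02 -6.9300e+00] F [1.8 1.2 0.2] open 0.0137 grip 10.0
wrist pinpoint pail [([0.6176, -0.0428, 0.0596], 0.78)]
wrist pinpoint tip_bar [([0.5979, -0.1466, 0.0668], 0.83)]
wrist pinpoint bail_grip [([0.6194, 0.0007, 0.1906], 0.81)]
side pinpoint pail [([0.6147, -0.0462, 0.0617], 0.88)]
side pinpoint tip_bar []
side pinpoint bail_grip []
```

Now release, then retreat up and back so I can look at the bar.

```bash
python3 -m jog '[[[0,0,0],0,0.6],[[0,0,0],0,0],[[0,0,0],0,0],[[0,0,0],0,0],[[0,0,-0.03],0,0],[[0,0,-0.12],0,0],[[0,0,-0.24],0,0],[[0,0.1,-0.26],0.06,0],[[0,0.2,-0.26],0.12,0],[[0,0.3,-0.26],0.18,0],[[0,0.36,-0.26],0.24,0],[[0,0.37,-0.26],0.3,0]]' 10
python3 - <<'E'
from h import *
st(); shot('wrist','w7.png'); shot('side','s7.png'); shot('top','t7.png')
for c in('wrist','side','top'): show(['pail','tip_bar','bail_grip','tray_stand'],c)
rows([.603,-.147,.36],83.1)
E
```

```text
time: 14.35
tool_pos: [0.6023, -0.1523, 0.4524]
tool_rot: [-3.141, -0.001, -1.068]
contact_force: [0.7, 0.8, -0.8]
opening: 0.0918
grip_force: 0.0
t 14.35 [ 0.6023 -0.1523  0.4524] [-1.7998e+02 -6.0000e-02 -6.1170e+01] F [ 0.7  0.8 -0.8] open 0.0918 grip 0.0
wrist pinpoint pail [([0.6173, -0.0447, 0.0599], 0.62)]
wrist pinpoint tip_bar []
wrist pinpoint bail_grip [([0.6198, -0.0025, 0.1929], 0.98)]
wrist pinpoint tray_stand []
side pinpoint pail [([0.6163, -0.0464, 0.0601], 0.91)]
side pinpoint tip_bar []
side pinpoint bail_grip [([0.6147, -0.0066, 0.1905], 0.69)]
side pinpoint tray_stand [([0.6231, 0.0103, -0.0022], 0.68)]
top pinpoint pail [([0.6124, -0.0444, 0.0579], 0.72), ([0.6362, -0.0753, 0.0651], 0.44)]
top pinpoint tip_bar [([0.6043, -0.1459, 0.0741], 0.6), ([0.591, -0.0634, 0.0637], 0.44), ([0.6305, -0.0716, 0.0669], 0.38)]
top pinpoint bail_grip [([0.6177, -0.0037, 0.1932], 0.81), ([0.627, -0.0289, 0.063], 0.37)]
top pinpoint tray_stand [([0.6215, -0.0057, 0.1932], 0.71), ([0.6214, 0.0131, 0.0016], 0.57)]
yaw -60.65 shift [-0.007, -0.0047, 0.2287] turn 0.2014 mm 92.0 pos [ 0.6028 -0.1504  0.4515]
```

View pics/w7.png

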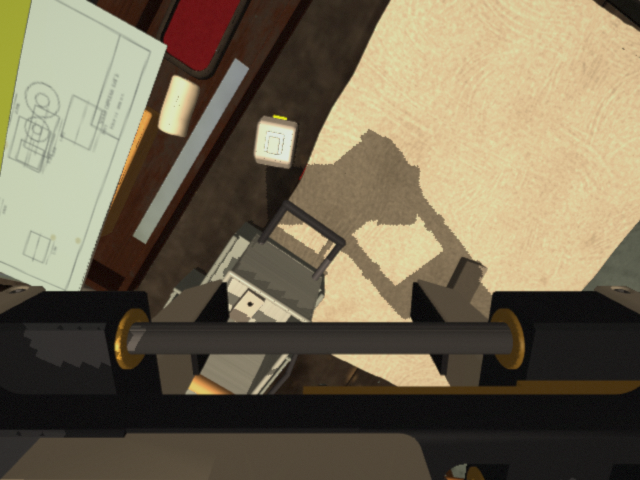

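The pail stands on the step with its bail leaning forward. In the wrist view the bar's outer ends are at about (288,204) and (344,241). I'll ray-cast these and approach to hover height.

```bash
cat >> h.py <<'E'
def ray(cam,uv,z):
    m=cams.camera_model(cam);P=m['pose'];d=P[:3,:3]@np.linalg.solve(m['camera_matrix'],[*uv,1.]);return P[:3,3]+d*(z-P[2,3])/d[2]
E
python3 - <<'E'
from h import *
a=ray('wrist',(287,206),.074);b=ray('wrist',(342,242),.074);print(a,b,(a+b)/2,np.linalg.norm(a-b),np.degrees(np.arctan2(*(a-b)[[1,0]])))
import numpy as np
print(observe()['qpos'])
rows([.6035,-.1445,.33],83.1)
E
```

```text
[ 0.63825957 -0.14434836  0.074     ] [ 0.56827945 -0.13858521  0.074     ] [ 0.60326951 -0.14146679  0.074     ] 0.07021702898639956 -4.707914807635762
[-3.67723978e-01  4.97844541e-01  1.15135743e+00 -8.60425597e-05
  1.49243776e+00  2.26160174e+00]
yaw -60.65 shift [-0.0118, -0.0088, 0.3037] turn 0.2014 mm 122.0 pos [ 0.6028 -0.1504  0.4515]
```

```bash
python3 -m jog '[[[0,0,0],-0.06,0],[[0,0,0],-0.12,0],[[0,0,0],-0.18,0],[[0,0,0],-0.24,0],[[0,0,0],-0.3,0],[[-0.012,-0.009,0],-0.36,0],[[-0.012,-0.009,0.05],-0.42,0],[[-0.012,-0.009,0.1],-0.48,0],[[-0.012,-0.009,0.12],-0.54,0],[[-0.012,-0.009,0.12],-0.6,0],[[-0.012,-0.009,0.12],-0.66,0],[[-0.012,-0.009,0.12],-0.72,0]]'; python3 -m jog '[[[0,0,0],-0.05,0],[[0,0,0],-0.08,0],[[0,0,0],-0.08,0],[[0,0,0],-0.08,0]]'
python3 - <<'E'
from h import *
st(); shot('wrist','w8.png')
show(['pail','tip_bar'],'wrist')
rows([.6035,-.1435,.231],83.1)
E
```

```text
time: 16.6
tool_pos: [0.6035, -0.1445, 0.4035]
tool_rot: [3.142, 0.0, 1.197]
contact_force: [0.0, 1.1, 0.4]
opening: 0.0915
grip_force: 0.0
time: 17.1
tool_pos: [0.6035, -0.1445, 0.4035]
tool_rot: [3.141, 0.0, 1.441]
contact_force: [1.0, 1.0, 0.6]
opening: 0.0921
grip_force: 0.0
t 17.1 [ 0.6035 -0.1445  0.4035] [1.7999e+02 1.0000e-02 8.2540e+01] F [1.  1.  0.6] open 0.0921 grip 0.0
wrist pinpoint pail [([0.617, -0.0442, 0.0609], 0.92)]
wrist pinpoint tip_bar [([0.5983, -0.1434, 0.0698], 0.63)]
yaw 82.59 shift [0.0025, -0.0004, 0.4313] turn -0.0028 mm 173.0 pos [ 0.6035 -0.1445  0.4035]
```

View pics/w8.png

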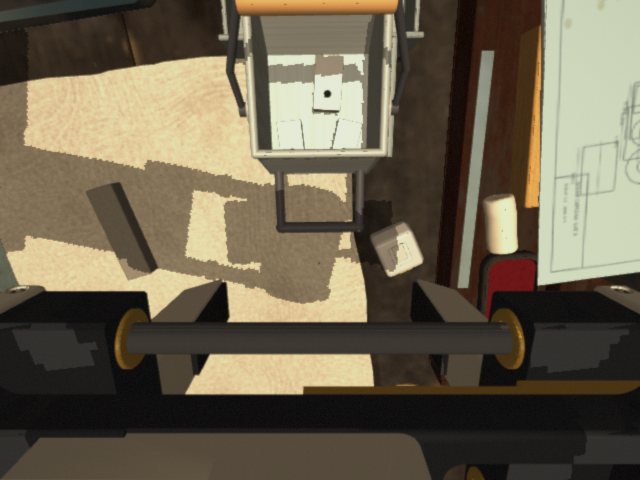

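The bar runs from (277,226) to (363,226), horizontal and centred under the tool.

Run:
```python
from h import *
a=ray('wrist',(277,226),.073);b=ray('wrist',(363,226),.073);c=(a+b)/2;print(a,b,c,np.linalg.norm(a-b),np.degrees(np.arctan2(*(a-b)[[1,0]])))
rows([c[0],c[1],.235],82.6)
```

```text
[ 0.56471367 -0.13716854  0.073     ] [ 0.64344395 -0.14759994  0.073     ] [ 0.60407881 -0.14238424  0.073     ] 0.07941832611297853 172.45253282839664
yaw 82.59 shift [0.0054, 0.0007, 0.4213] turn -0.0 mm 169.0 pos [ 0.6035 -0.1445  0.4035]
```

```bash
python3 -m jog '[[[0.005,0.001,0.1],0,0],[[0.005,0.001,0.2],0,0],[[0.005,0.001,0.3],0,0],[[0.005,0.001,0.36],0,0],[[0.005,0.001,0.4],0,0],[[0.005,0.001,0.431],0,0],[[0.005,0.001,0.431],0,0],[[0.005,0.001,0.431],0,0.1],[[0.005,0.001,0.431],0,0.2],[[0.005,0.001,0.431],0,0.2],[[0.005,0.001,0.431],0,0.2]]' 12
python3 - <<'E'
from h import *
st(); shot('wrist','w9.png'); shot('side','s9.png')
show(['pail'],'wrist');show(['pail','bail_grip'],'side')
E
```

```text
time: 18.62
tool_pos: [0.6044, -0.1427, 0.2319]
tool_rot: [3.14, 0.001, 1.442]
contact_force: [0.5, -0.5, 4.0]
opening: 0.0801
grip_force: 12.0
t 18.62 [ 0.6044 -0.1427  0.2319] [1.7991e+02 3.0000e-02 8.2650e+01] F [ 0.5 -0.5  4. ] open 0.0801 grip 12.0
wrist pinpoint pail [([0.6178, -0.0445, 0.0611], 0.71)]
side pinpoint pail [([0.6171, -0.0476, 0.0611], 0.88)]
side pinpoint bail_grip [([0.6139, -0.0074, 0.1888], 0.58)]
```

The bar is gripped end to end at 80 mm. Next I'll tip the pail along an arc about its front base edge.

```bash
python3 -m jog '[[[0,0,0],0,0.25],[[0.002,0,-0.03],0,0.25],[[0.01,0,-0.062],0,0.25],[[0.02,0,-0.095],0,0.25],[[0.032,0,-0.125],0,0.25],[[0.048,0,-0.153],0,0.25],[[0.065,0,-0.181],0,0.25],[[0.085,0,-0.207],0,0.25],[[0.107,0,-0.231],0,0.25],[[0.13,0,-0.253],0,0.25],[[0.13,0,-0.253],0,0.25],[[0.13,0,-0.253],0,0.25]]' 20
python3 - <<'E'
from h import *
st(); shot('side','s10.png');shot('wrist','w10.png')
show(['pail','tip_bar','bail_grip'],'side')
s=cv2.imread('pics/s10.png');w=cv2.imread('pics/w10.png')
cv2.imwrite('pics/c10.png',np.hstack([cv2.resize(s[190:350,210:370],(400,400)),cv2.resize(w,(400,300))[:,:].copy() if 0 else cv2.copyMakeBorder(cv2.resize(w,(400,300)),0,100,0,0,0)]))
E
```

```text
time: 20.38
tool_pos: [0.6108, -0.0911, 0.3338]
tool_rot: [3.14, 0.002, 1.443]
contact_force: [-3.7, -5.9, 5.2]
opening: 0.0799
grip_force: 20.0
t 20.38 [ 0.6108 -0.0911  0.3338] [1.7992e+02 1.1000e-01 8.2660e+01] F [-3.7 -5.9  5.2] open 0.0799 grip 20.0
side pinpoint pail [([0.6158, -0.033, 0.0958], 0.75), ([0.6871, -0.1976, 0.0018], 0.7)]
side pinpoint tip_bar [([0.612, -0.0916, 0.1726], 0.73), ([0.5966, -0.0053, 0.0817], 0.47)]
side pinpoint bail_grip [([0.6245, 0.0887, 0.1582], 0.6), ([0.613, -0.0891, 0.1708], 0.37)]
```

View pics/c10.png

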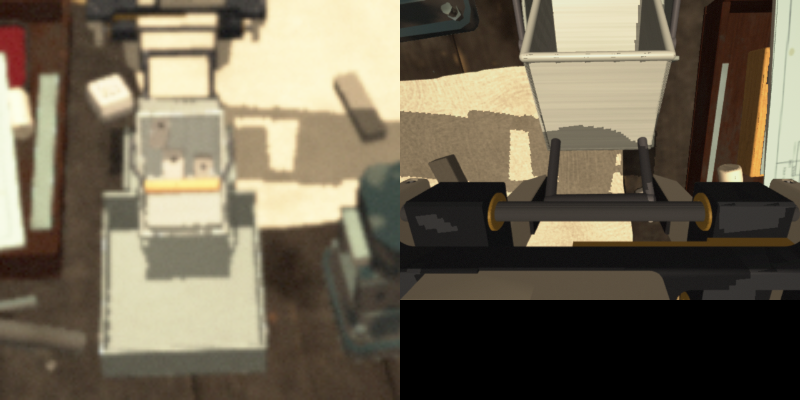

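Tilted about 45°, blocks still inside. I'll carry on along the arc, then move forward and up to a free hang over the tray.

```bash
python3 -m jog '[[[0.027,0,-0.018],0,0.25],[[0.054,0,-0.036],0,0.25],[[0.081,0,-0.052],0,0.25],[[0.11,0,-0.065],0,0.25],[[0.142,0,-0.075],0,0.25],[[0.172,0,-0.082],0,0.25],[[0.205,0,-0.09],0,0.25],[[0.25,0,-0.11],0,0.25],[[0.3,0,-0.14],0,0.25],[[0.35,0,-0.17],0,0.25],[[0.41,0,-0.185],0,0.25],[[0.41,0,-0.185],0,0.25]]' 20
python3 - <<'E'
from h import *
st(); shot('side','s11.png');shot('wrist','w11.png');shot('top','t11.png')
show(['pail','tip_bar','bail_grip','long_block','short_block_1'],'side')
s=cv2.imread('pics/s11.png');w=cv2.imread('pics/w11.png')
cv2.imwrite('pics/c11.png',np.hstack([cv2.resize(s[190:350,210:370],(400,400)),cv2.copyMakeBorder(cv2.resize(w,(400,300)),0,100,0,0,0)]))
E
```

```text
time: 22.12
tool_pos: [0.632, 0.0741, 0.4071]
tool_rot: [3.14, -0.001, 1.445]
contact_force: [0.5, 0.2, -4.2]
opening: 0.0798
grip_force: 20.0
t 22.12 [0.632  0.0741 0.4071] [ 1.7992e+02 -6.0000e-02  8.2810e+01] F [ 0.5  0.2 -4.2] open 0.0798 grip 20.0
side pinpoint pail [([0.6249, 0.05, 0.1521], 0.84)]
side pinpoint tip_bar [([0.6319, 0.0716, 0.2455], 0.64)]
side pinpoint bail_grip [([0.6354, 0.1764, 0.0933], 0.78), ([0.6576, 0.1129, 0.0171], 0.26)]
side pinpoint long_block [([0.6343, 0.109, 0.0043], 0.48)]
side pinpoint short_block_1 [([0.5994, 0.1005, 0.0052], 0.45), ([0.6577, 0.1142, 0.0182], 0.41)]
```

View pics/c11.png

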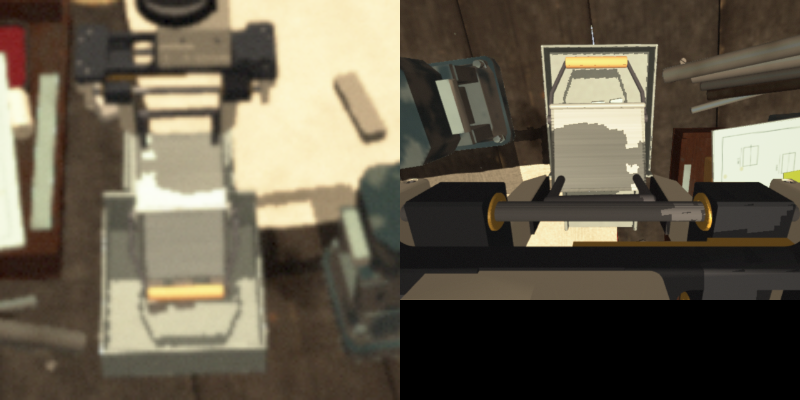

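The weight on the wrist has halved and blocks show in the tray, so the pail is probably empty. I'll raise it a little and give one quick forward jerk to tip it further, then check.

```bash
python3 -m jog '[[[0,0,-0.04],0,0.25],[[0,0,-0.08],0,0.25],[[0,0,-0.08],0,0.25],[[0.12,0,-0.08],0,0.25],[[0.12,0,-0.08],0,0.25]]' 20
python3 - <<'E'
from h import *
st(); shot('side','s12.png');show(['pail','tip_bar'],'side')
E
python3 -m jog '[[[0,0,-0.04],0,0.25],[[-0.06,0,-0.06],0,0.25],[[-0.12,0,-0.06],0,0.25],[[-0.18,0,-0.06],0,0.25],[[-0.24,0,-0.06],0,0.25],[[-0.28,0,-0.06],0,0.25],[[-0.28,0,-0.06],0,0.25],[[-0.28,0,-0.06],0,0.25]]' 20
python3 - <<'E'
from h import *
st(); shot('side','s13.png');shot('top','t13.png')
show(['pail','tip_bar','bail_grip','long_block','short_block_1'],'side');show(['long_block','short_block_1'],'top')
s=cv2.imread('pics/s13.png');w=cv2.imread('pics/t13.png')
cv2.imwrite('pics/c13.png',np.hstack([cv2.resize(s[190:350,210:370],(400,400)),cv2.resize(w[150:260,215:325],(400,400))]))
E
```

```text
time: 23.15
tool_pos: [0.6378, 0.1218, 0.4378]
tool_rot: [-3.141, -0.001, 1.446]
contact_force: [0.2, 0.7, -4.3]
opening: 0.0797
grip_force: 20.0
t 23.15 [0.6378 0.1218 0.4378] [-1.7995e+02 -6.0000e-02  8.2830e+01] F [ 0.2  0.7 -4.3] open 0.0797 grip 20.0
side pinpoint pail [([0.6331, 0.0987, 0.1839], 0.6), ([0.5111, 0.411, 0.0025], 0.44)]
side pinpoint tip_bar [([0.6379, 0.1239, 0.275], 0.48)]
time: 24.3
tool_pos: [0.6236, 0.0084, 0.4622]
tool_rot: [-3.141, -0.001, 1.442]
contact_force: [-0.4, 0.5, -3.9]
opening: 0.0803
grip_force: 20.0
t 24.3 [0.6236 0.0084 0.4622] [-1.7999e+02 -4.0000e-02  8.2640e+01] F [-0.4  0.5 -3.9] open 0.0803 grip 20.0
side pinpoint pail [([0.6194, -0.0176, 0.2068], 0.95), ([0.6847, -0.1955, -0.0002], 0.41)]
side pinpoint tip_bar [([0.6273, 0.0086, 0.2994], 0.66)]
side pinpoint bail_grip [([0.6267, 0.1023, 0.1426], 0.55), ([0.5149, 0.4126, 0.0044], 0.46)]
side pinpoint long_block [([0.6332, 0.1088, 0.0012], 0.66)]
side pinpoint short_block_1 [([0.5992, 0.0986, 0.0044], 0.62), ([0.6583, 0.1147, 0.0164], 0.51)]
top pinpoint long_block [([0.5146, 0.4146, 0.0015], 0.44), ([0.6347, 0.1068, 0.003], 0.41)]
top pinpoint short_block_1 [([0.6559, 0.1121, 0.0147], 0.45), ([0.5998, 0.1044, 0.0055], 0.38)]
```

View pics/c13.png

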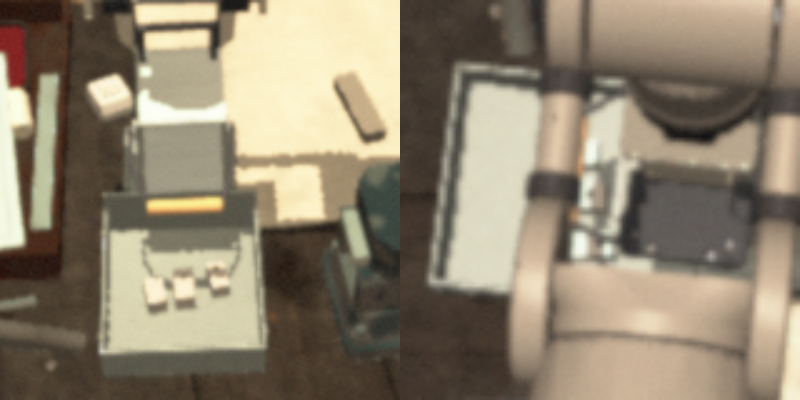

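The side view shows all three blocks lying in the tray and the pail hanging empty. I'll reverse the path to set it back on the step.

```bash
python3 -m jog '[[[0.06,0,0.03],0,0.25],[[0.12,0,0.07],0,0.25],[[0.12,0,0.1],0,0.25],[[0.12,0,0.12],0,0.25],[[0.095,0,0.15],0,0.25],[[0.045,0,0.18],0,0.25],[[0,0,0.207],0,0.25],[[-0.045,0,0.235],0,0.25],[[-0.075,0,0.242],0,0.25],[[-0.108,0,0.248],0,0.25],[[-0.14,0,0.26],0,0.25],[[-0.169,0,0.27],0,0.25]]' 20
python3 - <<'E'
from h import *
st(); shot('side','s14.png');shot('wrist','w14.png')
show(['pail','tip_bar','bail_grip'],'side')
s=cv2.imread('pics/s14.png');w=cv2.imread('pics/w14.png')
cv2.imwrite('pics/c14.png',np.hstack([cv2.resize(s[190:350,210:370],(400,400)),cv2.copyMakeBorder(cv2.resize(w,(400,300)),0,100,0,0,0)]))
E
```

```text
time: 26.25
tool_pos: [0.6151, -0.0606, 0.3547]
tool_rot: [3.139, -0.0, 1.441]
contact_force: [2.5, 1.0, 0.5]
opening: 0.0799
grip_force: 20.0
t 26.25 [ 0.6151 -0.0606  0.3547] [179.85  -0.    82.55] F [2.5 1.  0.5] open 0.0799 grip 20.0
side pinpoint pail [([0.6173, -0.0241, 0.1085], 0.79)]
side pinpoint tip_bar [([0.6181, -0.0285, 0.1075], 0.62), ([0.619, -0.061, 0.1978], 0.55)]
side pinpoint bail_grip [([0.6252, 0.1067, 0.1269], 0.53)]
```

```bash
python3 -m jog '[[[-0.026,0,0.018],0,0.25],[[-0.052,0,0.036],0,0.25],[[-0.078,0,0.054],0,0.25],[[-0.1,0,0.077],0,0.25],[[-0.122,0,0.101],0,0.25],[[-0.143,0,0.126],0,0.25],[[-0.165,0,0.165],0,0.25],[[-0.188,0,0.21],0,0.25],[[-0.203,0,0.255],0,0.25],[[-0.211,0,0.285],0,0.25],[[-0.212,0,0.3],0,0.25],[[-0.212,0,0.303],0,0.25]]' 20
python3 - <<'E'
from h import *
st(); shot('side','s15.png');shot('wrist','w15.png')
for c in('side','wrist'):show(['pail','tip_bar','bail_grip'],c)
s=cv2.imread('pics/s15.png');w=cv2.imread('pics/w15.png')
cv2.imwrite('pics/c15.png',np.hstack([cv2.resize(s[190:350,210:370],(400,400)),cv2.copyMakeBorder(cv2.resize(w,(400,300)),0,100,0,0,0)]))
E
```

```text
time: 28.0
tool_pos: [0.6039, -0.1427, 0.2326]
tool_rot: [-3.14, -0.0, 1.443]
contact_force: [-0.9, -0.0, -1.3]
opening: 0.0802
grip_force: 20.0
t 28.0 [ 0.6039 -0.1427  0.2326] [-1.799e+02 -1.000e-02  8.269e+01] F [-0.9 -0.  -1.3] open 0.0802 grip 20.0
side pinpoint pail [([0.6142, -0.0526, 0.0624], 0.78)]
side pinpoint tip_bar [([0.6243, 0.0086, -0.0031], 0.62), ([0.6029, -0.1477, 0.0755], 0.59)]
side pinpoint bail_grip [([0.614, -0.0018, 0.1871], 0.5), ([0.6245, 0.0098, -0.0031], 0.34)]
wrist pinpoint pail [([0.6146, -0.049, 0.0637], 0.56)]
wrist pinpoint tip_bar []
wrist pinpoint bail_grip []
```

View pics/c15.png

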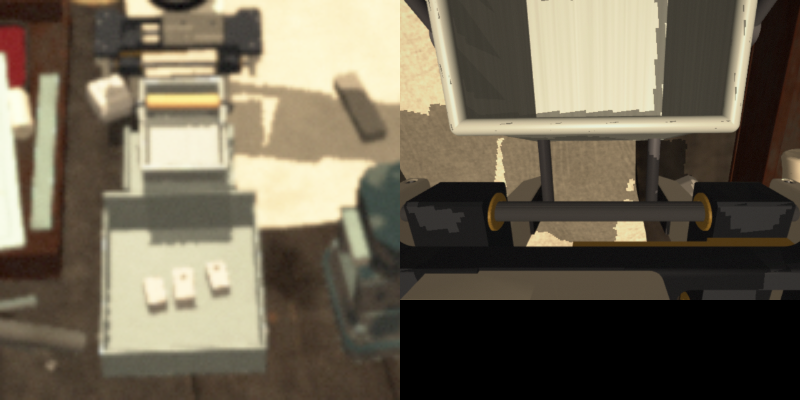

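The pail is empty and back on the step, and the blocks sit at crop px (155,292), (183,288) and (218,275) in the tray. I'll let it settle, release and rise.

```bash
python3 -m jog '[[[0,0,0.002],0,0.2],[[0,0,0.003],0,0.2],[[0,0,0.003],0,0.2],[[0,0,0.003],0,0.05],[[0,0,0.003],0,0],[[0,0,0.003],0,0],[[0,0,0.003],0,0],[[0,0,-0.04],0,0],[[0,0,-0.12],0,0],[[0,0,-0.25],0,0],[[0,0,-0.38],0,0],[[-0.1,0,-0.43],0,0]]' 4;  python3 -m jog '[[[-0.15,0,0],0,0],[[-0.3,0,0],0,0],[[-0.4,0,0],0,0],[[-0.4,0,0],0,0],[[-0.4,0,0],0,0]]'
python3 - <<'E'
from h import *
st(); shot('side','s16.png');shot('wrist','w16.png');shot('top','t16.png')
for c in('side','wrist','top'):show(['pail','tip_bar','bail_grip','tray_stand','long_block','short_block_1','oilstone','spirit_vial','tape_measure'],c)
s=cv2.imread('pics/s16.png');w=cv2.imread('pics/w16.png');t=cv2.imread('pics/t16.png')
f=lambda i:cv2.resize(i,(400,300),interpolation=cv2.INTER_CUBIC)
cv2.imwrite('pics/c16.png',np.vstack([np.hstack([f(s[210:330,220:380]),f(w)]),np.hstack([f(t[155:255,230:363]),f(t)])]))
E
```

```text
time: 29.9
tool_pos: [0.5993, -0.1809, 0.4109]
tool_rot: [3.134, 0.002, 1.446]
contact_force: [1.1, -0.5, 0.3]
opening: 0.0917
grip_force: 0.0
time: 30.52
tool_pos: [0.5785, -0.3408, 0.4059]
tool_rot: [3.141, -0.0, 1.442]
contact_force: [0.3, 0.1, -0.2]
opening: 0.0918
grip_force: 0.0
t 30.52 [ 0.5785 -0.3408  0.4059] [ 1.7996e+02 -1.0000e-02  8.2640e+01] F [ 0.3  0.1 -0.2] open 0.0918 grip 0.0
side pinpoint pail [([0.612, -0.0515, 0.0605], 0.72), ([0.6152, -0.0545, 0.1258], 0.48)]
side pinpoint tip_bar []
side pinpoint bail_grip [([0.6124, -0.0017, 0.1876], 0.68), ([0.599, 0.1018, 0.0056], 0.24)]
side pinpoint tray_stand [([0.6241, 0.0109, -0.0021], 0.84)]
side pinpoint long_block [([0.6352, 0.1096, -0.0003], 0.44)]
side pinpoint short_block_1 [([0.5988, 0.1007, 0.0057], 0.67), ([0.6581, 0.1143, 0.0161], 0.67), ([0.6124, -0.0044, 0.1868], 0.62)]
side pinpoint oilstone [([0.6328, 0.1085, 0.0027], 0.64), ([0.3808, -0.1329, -0.0017], 0.51)]
side pinpoint spirit_vial [([0.5114, 0.4124, 0.0009], 0.61)]
side pinpoint tape_measure [([0.6892, -0.1985, -0.0005], 0.71)]
wrist pinpoint pail []
[... 164 characters left out ...]
tone []
wrist pinpoint spirit_vial []
wrist pinpoint tape_measure []
top pinpoint pail [([0.6115, -0.0516, 0.0589], 0.93)]
top pinpoint tip_bar []
top pinpoint bail_grip [([0.6229, -0.0048, 0.1873], 0.64)]
top pinpoint tray_stand [([0.6237, 0.01, 0.0002], 0.89)]
top pinpoint long_block [([0.6361, 0.1082, 0.0026], 0.59)]
top pinpoint short_block_1 [([0.6545, 0.1094, 0.0129], 0.64), ([0.5994, 0.1036, 0.0042], 0.43), ([0.6034, -0.1532, 0.0717], 0.32)]
top pinpoint oilstone [([0.3845, -0.134, 0.0023], 0.7)]
top pinpoint spirit_vial [([0.5138, 0.4184, 0.0003], 0.56), ([0.3838, -0.1334, 0.0039], 0.32)]
top pinpoint tape_measure [([0.685, -0.1968, -0.0008], 0.55), ([0.6011, -0.1526, 0.0732], 0.49)]
```

View pics/c16.png

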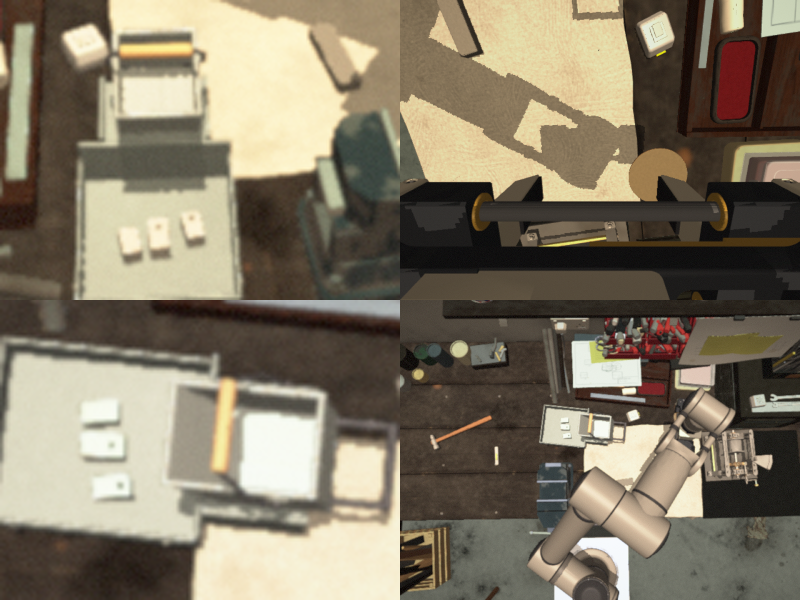

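The final view shows three blocks in the tray, and the pail upright on the step with its bar overhanging behind. I'll check the pail's yaw and position by a corner fit.

Run:
```python
from fit import *
a=lambda q:(np.array(q)-[0,300])/(400/133,3.)+(230,155)
p=fit([[96,45,80],[96,-45,80],[-30,45,80],[-30,-45,80],[-98,40,14],[-98,-40,14]],a([[166,487],[180,381],[318,500],[328,393],[385,517],[396,425]]),[.61,-.05,1.45],.060)
c,s=np.cos(1.45),np.sin(1.45);d=p[:2]-[.6228,.0108];print('stand frame',d@[c,s],d@[-s,c],np.degrees(p[2]-1.45))
st()
```

```text
[ 0.6115 -0.0557  1.4505] deg 83.11 res [[0.4, -0.7], [-0.3, 0.1], [-0.9, 0.2], [-0.6, 1.3], [1.2, -1.1], [0.4, 0.3]]
stand frame -0.06741028702816114 0.0032203312240427877 0.027968897557496816
t 32.02 [ 0.5785 -0.3413  0.4052] [1.800e+02 1.000e-02 8.264e+01] F [-0.1 -0.5  0.6] open 0.0919 grip 0.0
```

The fit and the network both put the pail's base centre near stand x −65, about 5 mm too far back, so I'll nudge the bar forward with closed fingers.

```bash
python3 -c "
from h import *
rows([.5955,-.190,.405],83.1);rows([.5955,-.190,.233],83.1)"
```

```text
yaw 82.64 shift [0.3806, -0.0063, 0.0003] turn -0.0026 mm 152.0 pos [ 0.5785 -0.3413  0.4052]
yaw 82.64 shift [0.3807, -0.0063, 0.4303] turn -0.0026 mm 230.0 pos [ 0.5785 -0.3413  0.4052]
```

```bash
python3 -m jog '[[[0.1,0,0],0,1],[[0.2,0,0],0,1],[[0.3,-0.003,0],-0.002,1],[[0.38,-0.006,0],-0.003,1],[[0.38,-0.006,0.08],-0.003,1],[[0.38,-0.006,0.18],-0.003,1],[[0.38,-0.006,0.28],-0.003,1],[[0.38,-0.006,0.36],-0.003,1],[[0.38,-0.006,0.41],-0.003,1],[[0.38,-0.006,0.43],-0.003,1],[[0.38,-0.006,0.43],-0.003,1],[[0.38,-0.006,0.43],-0.003,1]]'
python3 - <<'E'
from h import *
st(); shot('side','s17.png'); show(['pail','tray_stand'],'side'); shot('top','t17.png'); show(['pail','tray_stand'],'top')
w=shot('wrist','w17.png');show(['pail'],'wrist')
rows([.599,-.1604,.233],83.1)
E
```

```text
time: 33.52
tool_pos: [0.5959, -0.1904, 0.2343]
tool_rot: [3.14, 0.001, 1.452]
contact_force: [0.6, -0.1, -0.5]
opening: 0.0002
grip_force: 0.0
t 33.52 [ 0.5959 -0.1904  0.2343] [1.7989e+02 4.0000e-02 8.3180e+01] F [ 0.6 -0.1 -0.5] open 0.0002 grip 0.0
side pinpoint pail [([0.6156, -0.0507, 0.059], 0.74)]
side pinpoint tray_stand [([0.6245, 0.0086, -0.0018], 0.88)]
top pinpoint pail [([0.6077, -0.0536, 0.0561], 0.86)]
top pinpoint tray_stand [([0.6214, 0.0137, 0.0009], 0.74)]
wrist pinpoint pail []
yaw 83.18 shift [0.0752, -0.0005, 0.0009] turn 0.0004 mm 30.0 pos [ 0.5956 -0.1903  0.2333]
```

View pics/w17.png

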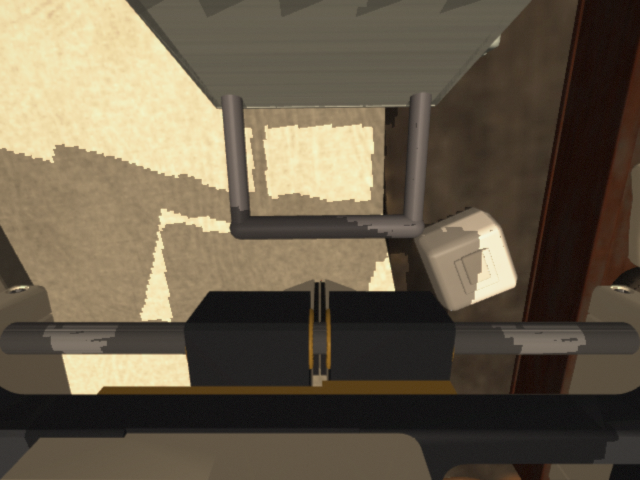

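The bar is at row 226, columns 232–424, just ahead of the closed fingers.

Run:
```python
from h import *
a=ray('wrist',(235,227),.072);b=ray('wrist',(420,225),.072);c=(a+b)/2;print(a,b,c,np.linalg.norm(a-b))
C=np.array([np.cos(1.45),np.sin(1.45)]);d=c[:2]-[.6228,.0108];print('bar stand x',d@C,'y',d@[-C[1],C[0]]); print('fwd from tcp',(c-observe()['tool_pos'])[:2]@C)
```

```text
[ 0.56526147 -0.14470461  0.072     ] [ 0.64232866 -0.15324677  0.072     ] [ 0.60379507 -0.14897569  0.072     ] 0.07753915937140521
bar stand x -0.1609015500929047 y -0.00038696929927563295
fwd from tcp 0.04198348752372348
```

```bash
python3 -m jog '[[[0.03,0.002,0],0,1],[[0.055,0.002,0],0,1],[[0.063,0.002,0],0,1],[[0.068,0.002,0],0,1],[[0.072,0.002,0],0,1],[[0.076,0.002,0],0,1],[[0.078,0.002,0],0,1],[[0.078,0.002,0],0,1],[[0.078,0.002,0],0,1]]'
python3 - <<'E'
from h import *
st(); w=shot('wrist','w18.png');
h=cv2.cvtColor(w,cv2.COLOR_RGB2GRAY)
print(h[200:330:3,290].tolist())
print(h[200:330:3,340].tolist())
for c in ('side','top'): shot(c,c+'18.png'); show(['pail'],c)
C=np.array([np.cos(1.45),np.sin(1.45)]);print('tcp stand x',(observe()['tool_pos'][:2]-[.6228,.0108])@C)
E
```

```text
time: 35.05
tool_pos: [0.6001, -0.1594, 0.2331]
tool_rot: [-3.141, -0.0, 1.452]
contact_force: [0.2, -1.1, -1.0]
opening: 0.0005
grip_force: 1.0
t 35.05 [ 0.6001 -0.1594  0.2331] [-179.99   -0.     83.18] F [ 0.2 -1.1 -1. ] open 0.0005 grip 1.0
[136, 139, 140, 140, 143, 142, 138, 137, 138, 133, 135, 129, 128, 134, 136, 135, 135, 130, 130, 130, 132, 135, 134, 132, 82, 43, 50, 58, 66, 66, 51, 21, 20, 23, 18, 18, 22, 21, 21, 19, 19, 27, 30, 33]
[233, 151, 142, 143, 136, 138, 138, 135, 137, 138, 140, 142, 133, 133, 135, 134, 140, 139, 137, 133, 131, 134, 138, 139, 68, 44, 53, 58, 66, 65, 52, 18, 19, 21, 21, 21, 20, 20, 19, 20, 20, 29, 28, 32]
side pinpoint pail [([0.613, -0.0484, 0.0578], 0.92), ([0.3809, -0.1337, 0.0006], 0.57)]
top pinpoint pail [([0.6125, -0.0453, 0.0605], 0.7)]
tcp stand x -0.17169575395186815
```

Contact made. Next I'll measure the bar, back away, and confirm.

```bash
python3 - <<'E'
from h import *
c=ray('wrist',(319,281),.072);C=np.array([np.cos(1.45),np.sin(1.45)]);print(c,'bar stand x',(c[:2]-[.6228,.0108])@C)
E
python3 -m jog '[[[-0.02,0,0],0,1],[[-0.08,0,0],0,1],[[-0.1,0,-0.1],0,1],[[-0.15,0,-0.25],0,1],[[-0.25,0,-0.4],0,1],[[-0.38,0,-0.43],0,0.5],[[-0.5,0,-0.43],0,0],[[-0.5,0,-0.43],0,0],[[-0.5,0,-0.43],0,0],[[-0.5,0,-0.43],0,0]]'
python3 - <<'E'
from h import *
st()
for c in ('side','top'): shot(c,c+'19.png'); show(['pail','bail_grip','tray_stand','long_block','short_block_1','oilstone','spirit_vial','tape_measure'],c)
E
```

```text
[ 0.60170788 -0.14215041  0.072     ] bar stand x -0.15437751620022822
time: 36.55
tool_pos: [0.5765, -0.3572, 0.4051]
tool_rot: [-3.141, -0.0, 1.453]
contact_force: [-0.4, 0.6, 0.3]
opening: 0.046
grip_force: 0.0
t 36.55 [ 0.5765 -0.3572  0.4051] [-1.7999e+02 -2.0000e-02  8.3250e+01] F [-0.4  0.6  0.3] open 0.046 grip 0.0
side pinpoint pail [([0.6168, -0.044, 0.0585], 0.82)]
side pinpoint bail_grip [([0.6153, -0.0022, 0.1856], 0.61)]
side pinpoint tray_stand [([0.624, 0.0089, -0.0017], 0.76)]
side pinpoint long_block [([0.6341, 0.1101, -0.0002], 0.45)]
side pinpoint short_block_1 [([0.6613, 0.1153, 0.0178], 0.58)]
side pinpoint oilstone [([0.3824, -0.1354, 0.0007], 0.58), ([0.614, -0.0, 0.185], 0.45)]
side pinpoint spirit_vial [([0.5118, 0.4115, 0.0026], 0.72)]
side pinpoint tape_measure [([0.6872, -0.1966, -0.0008], 0.75)]
top pinpoint pail [([0.6113, -0.0463, 0.0594], 0.66)]
top pinpoint bail_grip [([0.6232, -0.0006, 0.1904], 0.58)]
top pinpoint tray_stand [([0.6245, 0.0128, -0.0003], 0.81), ([0.5126, 0.4178, -0.0007], 0.48)]
top pinpoint long_block [([0.6329, 0.1116, 0.0043], 0.67)]
top pinpoint short_block_1 [([0.6578, 0.1104, 0.0155], 0.67), ([0.5972, 0.1045, 0.0056], 0.48)]
top pinpoint oilstone [([0.3874, -0.1305, 0.0004], 0.48)]
top pinpoint spirit_vial [([0.6547, 0.1098, 0.0126], 0.75), ([0.5149, 0.4183, 0.0025], 0.66), ([0.6023, -0.1463, 0.0722], 0.34)]
top pinpoint tape_measure [([0.6865, -0.1965, -0.0056], 0.88)]
```

```bash
python3 -c "
from cell import robot; print(robot.hand_in())"
```

```text
the job is handed in; nothing more can be done
None
```

Job handed in at about 36.6 s of robot time, with all three blocks in the tray, the empty pail upright on the step about 6–8 mm behind the toe lip, and the oilstone, spirit level and tape measure where they were. The pail hung at roughly 96–99° when it emptied, and I pushed it forward about 5 mm with closed fingers after letting go to bring it closer to the lip.

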